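# Bait, set and cover the mousetrap

### The job

Set the mousetrap on the worktop: lay the half walnut in its bait cup, then draw the sprung bow right back by its wooden grip and ease it off onto the catch, so that it stays hooked by itself; the bow must never snap back. Then pick up the grey tunnel cover by its handle and lower it gently over the set trap, running the same way as the trap, so that it stands flat on the worktop and covers the trap from end to end and side to side, with the walnut still in the cup. Leave the other things alone.

Things in the scene. Friction and masses are not known exactly. Their poses are not given: they have to be found in the camera images.
- trap: mousetrap: wooden base 176 (x) x 96 (y) x 10 mm, stuck to the worktop. Origin: centre of its underside, on the worktop. x runs along the trap from the strike end (-x, bait cup) to the set end (+x, catch nose); on its +y side the bow's wooden grip sticks out. Trap with grip spans y -48 to +90 mm and is 75 mm high when set.
- bow_axle (a point): middle of the bow's axle: trap x 0, y 0, 42 mm above the worktop, axes as the trap; the axle runs along trap y. Crossbar and grip are 70 mm from it. A spring always pulls the bow closed: about 4 N at the grip when closed, 7 N when hooked, up to 4 N more while passing the catch.
- bow (a joint): angle of the sprung wire bow (legs at y +-42 mm, crossbar between). 0 = closed, as it starts: pointing to trap -x, 10 deg up. Grows as it is drawn over to +x. 2.79 = hooked: 10 deg above +x, crossbar at trap x +69 mm, 54 mm above the worktop. 2.93 = hard stop. To hook: draw past 2.84 (the crossbar pushes the nose aside), then let back slowly until it bears under the nose; let go only then.
- bow_grip (a point): middle of the bow's pale wooden grip: sleeve 10 mm in diameter, 38 mm long along trap y (52 to 90 mm from the trap's middle), on the crossbar's end, beside the base; 54 mm above the worktop when closed. It swings with the bow on a 70 mm arc about the axle and can turn between the fingers.
- catch (a joint): tilt of the steel catch, one rocking piece: a nose at the set end under which the crossbar hooks, and a pedal strip running to the bait cup. 0 = at rest, where a weak spring returns it; grows as the pedal is pressed, to 0.20. With the bow hooked, a tilt of 0.07, or about 1 to 2 N down on the cup, fires it; the walnut's weight does not.
- bait_cup (a point): centre of the inner floor of the round steel bait cup (inner radius 18 mm at the floor, rim 4 mm above it), at trap x -30 mm, y 0, 36 mm above the worktop at rest. With the bow closed the cup stands between its legs, open above.
- nut: half walnut, brown dome on a flat underside, 26 mm in diameter, 20 mm tall, 12 g, lying flat side down. Origin: centre of the underside. Its sides are upright between 2 and 12 mm above the underside.
- tunnel: grey plastic tunnel cover, 200 to 330 g: flat roof and two long side walls, open below and at both ends. 176 mm long (x), 170 mm wide (y), inside 164 mm wide and 97 mm high, walls 3 mm. Origin: centre of its underside, on the worktop. Its two ends are alike.
- tunnel_handle (a point): centre of the bar of the tunnel's black handle, 129 mm above its underside: bar 78 mm along the tunnel's x, 12 mm wide, 12 mm high, with a 23 mm gap under it.
- cover_spot (a point): point on the worktop, at the trap's x 0, y +22 mm, axes as the trap: the middle of the width of trap with grip, where the tunnel's origin belongs when it covers the trap.
- garlic: garlic bulb 53 mm, bystander
- jar: spice jar with green lid, 46 mm across, 106 mm tall, bystander
- lemon: lemon, 83 mm, bystander

How it is judged:
On the way, in this order (a step that is already met when the one before it is completed fails the run):
1. the walnut lies in the bait cup, released, the bow still closed (horizontal distance between nut and bait_cup below 0.012 m and z of nut in the frame of bait_cup below 0.006 m and contact force between the fingers and nut below 0.05 N and value of joint bow below 0.3 rad), for 0.2 s.
2. the bow is drawn over to the set end (value of joint bow above 2 rad), for 0.1 s.
3. the bow is hooked under the catch, at rest and let go (value of joint bow between 2.71 and 2.86 rad and value of joint catch below 0.05 rad and contact force between each of the arm, the fingers and bow below 0.05 N), for 0.3 s.
At the end, for the whole second after the job is handed in: Bow hooked under the catch (joint bow 2.71 to 2.86, catch under 0.05); walnut in the bait cup (within 14 mm of its centre); tunnel flat on the worktop, at rest, within 30 mm along and 16 mm across of the cover spot, turned under 0.2 rad from the trap's line, either way round (value of joint bow between 2.71 and 2.86 rad and value of joint catch below 0.05 rad and horizontal distance between nut and bait_cup below 0.014 m and z of nut in the frame of bait_cup below 0.008 m and height (world z) of tunnel below 0.004 m and angle between tunnel's own z axis and vertical below 0.05 rad and x of tunnel in the frame of cover_spot between -0.03 and 0.03 m and y of tunnel in the frame of cover_spot between -0.016 and 0.016 m and angle between the x axis of tunnel and the x axis of trap, either way round below 0.2 rad and linear speed of tunnel below 0.01 m/s); the robot touches nothing.
It fails at once if the bow snaps back (faster than 6 rad/s while away from its catch) (velocity of joint bow below -6 rad/s and value of joint bow below 2.6 rad).
It fails at once if the tunnel is dropped or slammed over the trap (faster than 0.5 m/s there) (horizontal distance between tunnel and cover_spot below 0.05 m and linear speed of tunnel above 0.5 m/s).
It fails at once if a bystander is moved more than 30 mm (distance of any of garlic, jar, lemon from where it was at the start of the episode above 0.03 m).
It also fails if it takes over 72 s, if anything falls off the work surface, if the arm or the gripper's body presses on something with over 40 N, if the wrist force passes 120 N, or if a joint passes its speed limit or range.

### The arm

A 6-joint arm with a two-finger parallel gripper is mounted at the origin on a cart in front of the work surface, level with it; the furniture and walls round the work are solid. World frame = base frame: x ahead of the robot, y to its left, z up, the work surface at z = 0. Lengths are in m, angles in rad, forces in N, time in s.
With the tool pointing down it reaches from about 0.3 to 0.85 m from the base axis. Payload 4.2 kg.
Tool frame: the origin (TCP) lies between the finger pads; the fingertips stand 11 mm ahead of it and the grasp point (between the pads) lies 8 mm behind it (arm.tip_reach is the distance from the TCP to the fingertips, in m); z points along the fingers, y is the line along which they close (so a half turn about z gives the same grasp; the last joint's range is limited). The gripper opens to 91 mm and grips with 3 to 60 N. Pads are 32 mm wide; open, the fingers measure 118 mm over their backs; the gripper's body (76 mm by 178 mm) begins 60 mm behind the grasp point.
Start: joints at [-1.353, 0.32, 1.565, -0, 1.257, -0.02], TCP at [0.135, -0.559, 0.225] pointing down, gripper open.
Joint ranges: [-3.11, 3.11], [-0.84, 2.01], [0.21, 2.61], [-1.34, 4.49], [0.05, 2.63], [-2.56, 2.56]. Speed limits (rad/s): [2.57, 2.57, 3.14, 3.14, 3.14, 3.14].

### API

Orientations are given as [roll, pitch, yaw] about the fixed x, y, z axes, in that order (R = Rz(yaw) Ry(pitch) Rx(roll)).
In Python, from cell import arm gives the robot as it stands.
- The arm moves only by the shell command python3 shift.py [OPENING] [FORCE], which reads ROWS from standard input. ROWS is a JSON list that holds a single list of rows (three levels of brackets), with 1 to 8 rows, each of 6 numbers: dx, dy, dz in cm, then a rotation vector rx, ry, rz in units of 0.1 rad; each row shifts and turns the commanded pose from where the row before left it, along the tool's axes as they then stand; what a row does not reach is not made up. A row lasts 1/10 s, in which the tool goes at most 0.05 m and 0.15 rad, less where a joint would pass 70% of its speed; a pose out of reach is approached as far as the arm can. OPENING is the opening from 0.0 (shut) to 1.0 (fully open), set as the command begins (- or left out keeps the last). The fingers move at their own pace and stop on an object; FORCE is the grip in N (left out, the last holds). Time passes only in rows, so rows that do not move let the fingers close. It prints the time, the measured TCP pose, the force, the opening and the grip force at its end. Input that does not fit is refused with a message, and nothing moves.
- arm.state(): the state, without advancing time (a new reading comes with each control period).
- arm.capture(name): name is "side" or "top" or "wrist"; returns the picture (420x560x3 uint8, red, green, blue); there is no depth.
- arm.calibration(name): a dict with "fx", "fy", "cx", "cy" (pixels), "D" ([k1, k2, p1, p2, k3] as OpenCV has them; the pictures are not rectified), "extrinsics" (4x4, takes a point from camera to world coordinates). Camera axes: x right, y up, looking along -z (the intrinsics and any distortion apply to the point x, -y, -z); pixel columns grow to the right and rows downward; lengths in m; the calibration is good to about 2 mm. A picture is of the moment at which its call begins: read the wrist's pose just before it. calibration takes no time and is no camera call; for the wrist camera it gives the pose at the moment of the call.
- arm.finish_job(): hands the job in; it is judged then, once.
The state is a dict: "t": time; "joint_pos": joint angles; "qvel": joint speeds; "joint_efforts": joint torques, N m; "tool_pos": TCP position; "tool_rot": TCP orientation; "force": force on the tool from outside, world axes, zero at the start; "moment": the same for the moment, N m; "grip_width": opening from 0.0 (shut) to 1.0 (fully open); "finger_force": force on a finger pad.
Only numpy, scipy, OpenCV 4.12 (cv2) and the standard library are available. Lean on these libraries where they do the work, as an engineer would, in place of code of your own. Each camera call takes 0.05 s, during which the arm holds its last target. There are 200 camera calls.

## Working session

There is one attempt and no reset: what is moved stays moved. The work goes in short steps, Python scripts to look and compute and a shell command to move; the robot and the scene stay as the last step left them, time stands still between calls to the robot, and variables do not carry over. Pictures are saved under pics/ and viewed, at most 10 in all, crops included, and the job is handed in when it is done.

```bash
ls; mkdir -p pics
python3 - <<'E'
from cell import arm
import cv2
for n in ("top","side"):
    im=arm.capture(n); cv2.imwrite(f"pics/{n}0.png",im[:,:,::-1])
    c=arm.calibration(n); print(n,c)
print(arm.state())
E
```

```text
cell.py
pics
shift.py
top {'fx': 384.31411500074427, 'fy': 384.31411500074427, 'cx': 274.9131996756918, 'cy': 202.0733633780937, 'D': array([-0.09911083,  0.        ,  0.        ,  0.        ,  0.        ]), 'extrinsics': array([[ 0.00514158,  0.99694381, -0.07795254,  0.45342479],
       [-0.99998414,  0.00494662, -0.00269385,  0.18006527],
       [-0.00230001,  0.07796515,  0.99695343,  1.10113592],
       [ 0.        ,  0.        ,  0.        ,  1.        ]])}
side {'fx': 387.7738197417761, 'fy': 387.7738197417761, 'cx': 280.2671856630103, 'cy': 208.33969113124115, 'D': array([-0.09597426,  0.        ,  0.        ,  0.        ,  0.        ]), 'extrinsics': array([[-0.81148812,  0.34629888, -0.47070597,  0.04467938],
       [-0.58418709, -0.4606486 ,  0.66822774,  0.90165942],
       [ 0.01457647,  0.81723923,  0.5761142 ,  0.72258016],
       [ 0.        ,  0.        ,  0.        ,  1.        ]])}
{'t': 0.1, 'joint_pos': array([-1.35299084e+00,  3.20242054e-01,  1.56554844e+00, -2.61795037e-05,
        1.25742514e+00, -1.99567244e-02]), 'qvel': array([ 0.00075134, -0.00180389, -0.0024345 , -0.00135998,  0.00014403,
        0.00096191]), 'joint_efforts': array([ 2.11239280e-04, -4.13332021e+01, -2.32509452e+01,  7.28354347e-02,
        4.21726727e-02, -6.44641136e-05]), 'tool_pos': array([ 0.13535081, -0.55839005,  0.2241996 ]), 'tool_rot': array([-3.13996949e+00, -7.50084056e-06,  2.37770295e-01]), 'force': array([-0.26867067, -0.26807343,  0.5861606 ]), 'moment': array([-0.01624254,  0.01365455, -0.02941544]), 'finger_force': 0.0, 'grip_width': 1.0013449194496824}
```
View pics/top0.png

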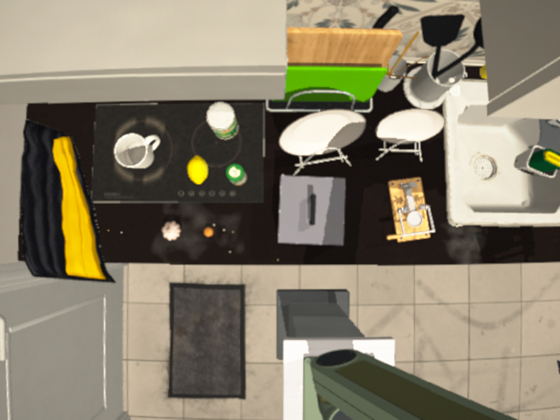

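View pics/side0.png

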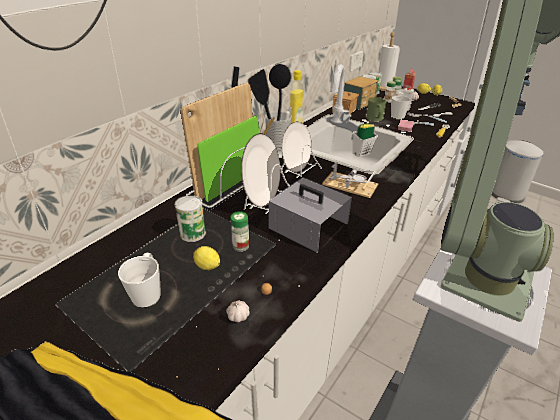

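The top view shows the trap near (410,210), with its set end away from the robot and the grip at (390,238). The tunnel is at (312,210) with its handle at (311,205), and the nut is at (208,232). The side view has the nut at (266,289) and the tunnel handle at (312,190).

Create h.py:
```python
import numpy as np, cv2
from cell import arm
from scipy.spatial.transform import Rotation as Ro
def ray(c,uv):
    K=np.array([[c["fx"],0,c["cx"]],[0,c["fy"],c["cy"]],[0,0,1.]])
    p=cv2.undistortPoints(np.array([[uv]],float),K,c["D"])[0,0]
    d=c["extrinsics"][:3,:3]@np.array([p[0],-p[1],-1.]); return c["extrinsics"][:3,3],d/np.linalg.norm(d)
def onz(c,uv,z):
    o,d=ray(c,uv); return o+d*(z-o[2])/d[2]
def tri(*cu):
    A=np.zeros((3,3));b=np.zeros(3);R=[ray(*x) for x in cu]
    for o,d in R:
        P=np.eye(3)-np.outer(d,d);A+=P;b+=P@o
    x=np.linalg.solve(A,b); return x,max(np.linalg.norm((np.eye(3)-np.outer(d,d))@(x-o)) for o,d in R)
def blobs(im,lo,hi,amin=15):
    m=cv2.inRange(cv2.cvtColor(im,cv2.COLOR_RGB2HSV),lo,hi)
    n,_,s,c=cv2.connectedComponentsWithStats(m); return [(c[i].round(1),s[i].tolist()) for i in range(1,n) if s[i][4]>=amin]
def tool(p,yaw=None):
    "shift in tool axes to world point p; pointing-down target yaw"
    s=arm.state();R=Ro.from_euler("xyz",s["tool_rot"]);print("tcp",s["tool_pos"].round(4),s["tool_rot"].round(3))
    out=R.inv().apply(np.array(p)-s["tool_pos"]).round(4)
    if yaw is not None: print("rotvec",(R.inv()*Ro.from_euler("xyz",[np.pi,0,yaw])).as_rotvec().round(3))
    return out
```

Run:
```python
from h import *
T=cv2.imread("pics/top0.png")[:,:,::-1];S=cv2.imread("pics/side0.png")[:,:,::-1]
ct,cs=arm.calibration("top"),arm.calibration("side")
for im in (T,S):
    print("orange",blobs(im,(5,110,60),(18,255,255)));print("black handle",)
print("nut",tri((ct,(208,232)),(cs,(266,289))))
print("handle",tri((ct,(311,205)),(cs,(312,190))))
for uv in ((280,178),(345,177),(345,245),(279,243)): print("tunnel corner",onz(ct,uv,.1))
print("wrist",arm.calibration("wrist")["extrinsics"], arm.calibration("wrist")["fx"])
a=cv2.resize(T[165:255,270:450],None,fx=4.4,fy=4.4,interpolation=cv2.INTER_CUBIC);cv2.imwrite("pics/c1.png",a[:,:,::-1])
```

```text
orange [(array([340.8,  47.1]), [287, 27, 115, 41, 3711]), (array([409.2,  43.3]), [403, 35, 14, 19, 32]), (array([395.7,  63.6]), [389, 53, 14, 21, 42]), (array([404.7, 201.6]), [386, 177, 45, 66, 791]), (array([427.4, 219.6]), [426, 210, 4, 20, 27]), (array([404.4, 216.9]), [402, 213, 6, 9, 27]), (array([208. , 231.6]), [203, 226, 11, 12, 101])]
black handle
orange [(array([391.2,  38.7]), [390, 33, 4, 14, 28]), (array([409.5,  75.3]), [405, 72, 10, 6, 30]), (array([363.8,  84.3]), [345, 77, 33, 21, 306]), (array([249.8,  99.2]), [248, 83, 5, 34, 84]), (array([235.2, 106.8]), [224, 84, 24, 44, 627]), (array([382.8,  88.1]), [380, 86, 6, 5, 17]), (array([349.5, 100.6]), [342, 91, 17, 23, 258]), (array([218.5, 108.4]), [212, 94, 13, 37, 214]), (array([334.5,  99.3]), [332, 94, 5, 14, 28]), (array([365.9, 100.2]), [361, 94, 14, 14, 61]), (array([452.5,  98.9]), [449, 97, 8, 5, 15]), (array([193.6, 143.4]), [180, 102, 28, 97, 1093]), (array([215.2, 124.2]), [214, 117, 4, 17, 35]), (array([206.5, 126.5]), [205, 119, 4, 16, 30]), (array([268.7, 125.1]), [264, 118, 10, 16, 35]), (array([343.9, 186. ]), [322, 171, 47, 27, 222]), (array([338.6, 179.4]), [335, 178, 8, 4, 22]), (array([374.2, 189.8]), [370, 183, 9, 15, 20]), (array([266.2, 288.4]), [261, 283, 11, 12, 111])]
black handle
nut (array([0.45362037, 0.37401565, 0.00694971]), np.float64(0.0013470408960600771))
handle (array([0.51648784, 0.08777182, 0.12882249]), np.float64(0.006817091733579754))
tunnel corner [0.59519905 0.16973462 0.1       ]
tunnel corner [ 0.59889399 -0.00157714  0.1       ]
tunnel corner [ 4.20615626e-01 -1.02111072e-04  1.00000000e-01]
tunnel corner [0.42526079 0.17162083 0.1       ]
wrist [[ 0.23614817  0.93022049  0.28093396  0.21578163]
 [-0.97171515  0.2266367   0.06637378 -0.54064586]
 [-0.0019277  -0.28866183  0.95742918  0.3828152 ]
 [ 0.          0.          0.          1.        ]] 289.20965169743255
```

View pics/c1.png

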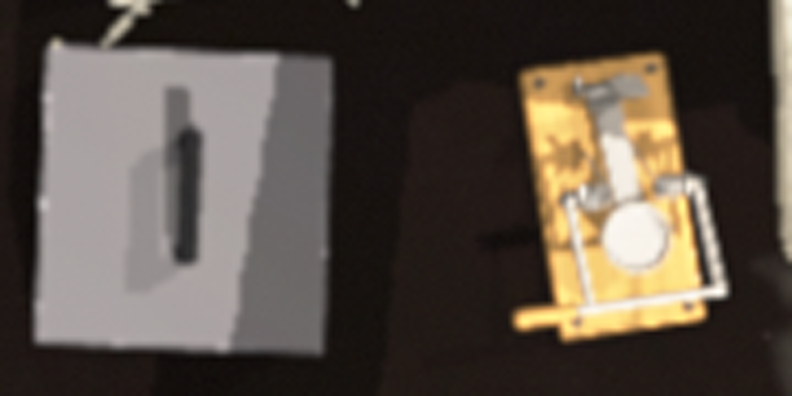

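The crop shows the base corners near (521,70), (664,55), (708,322) and (565,340), so the trap is turned about +0.16 rad. The cup is at (636,236), the grip's end at (520,318), and the tunnel handle runs along the tunnel with its centre at about (187,196). Next I'll move over the trap and measure it with the wrist camera.

The rows are not in the units I measure in: shifts go in cm and turns go in units of 0.1 rad. I convert before sending: 0.04 m is 4, -0.028 m is -2.8.

```bash
echo '[[[4, -2.8, 0, 0, 0, 0], [4, -2.8, 0, 0, 0, 0], [4, -2.8, 0, 0, 0, 0], [4, -2.8, 0, 0, 0, 0], [4, -2.8, 0, 0, 0, 0], [4, -2.8, 0, 0, 0, 0], [4, -2.8, 0, 0, 0, 0], [4, -2.8, 0, 0, 0, 0]]]' | python3 shift.py; echo '[[[3.6, -2.5, 0, 0, 0, 0], [3.6, -2.5, 0, 0, 0, 0], [0, 0, 0, 0, 0, 0], [0, 0, 0, 0, 0, 0]]]' | python3 shift.py
python3 - <<'E'
from h import *
import pickle
s=arm.state();c=arm.calibration("wrist");im=arm.capture("wrist");print(s["tool_pos"],s["tool_rot"],abs(s["qvel"]).max())
pickle.dump((c,im),open("w1.pkl","wb"));cv2.imwrite("pics/w1.png",im[:,:,::-1])
E
```

```text
t: 0.9
tool_pos: [0.3945, -0.2639, 0.2248]
tool_rot: [-3.142, 0.0, 0.238]
force: [0.5, -0.7, 0.5]
grip_width: 0.999
finger_force: 0.0
t: 1.3
tool_pos: [0.4518, -0.1996, 0.2245]
tool_rot: [-3.141, 0.001, 0.24]
force: [0.6, 0.0, -0.1]
grip_width: 1.001
finger_force: 0.0
[ 0.4518455  -0.19958471  0.22450829] [-3.14139040e+00  1.36978445e-03  2.40249014e-01] 0.04263529459873395
```

View pics/w1.png

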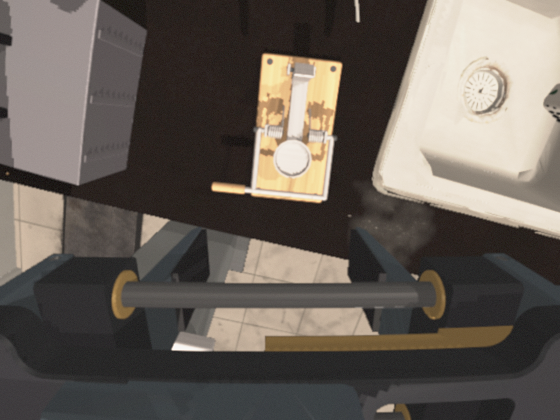

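The wrist view shows the base corners near (263,55), (342,62), (325,202) and (249,190), the cup at (293,157), and the grip from (212,187) to (250,191). I'll take a second wrist view from 0.12 m to the left and triangulate.

```bash
echo '[[[0, -4, 0, 0, 0, 0], [0, -4, 0, 0, 0, 0], [0, -4, 0, 0, 0, 0], [0, 0, 0, 0, 0, 0], [0, 0, 0, 0, 0, 0]]]' | python3 shift.py
python3 - <<'E'
from h import *
import pickle
c1,w1=pickle.load(open("w1.pkl","rb"))
c=arm.calibration("wrist");im=arm.capture("wrist");pickle.dump((c,im),open("w2.pkl","wb"))
cv2.imwrite("pics/w2.png",im[:,:,::-1])
a=cv2.resize(w1[40:220,200:360],None,fx=2.5,fy=3.3,interpolation=cv2.INTER_CUBIC)
b=cv2.resize(im[40:220,300:460],None,fx=2.5,fy=3.3,interpolation=cv2.INTER_CUBIC)
cv2.imwrite("pics/c2.png",np.hstack([a,b])[:,:,::-1])
ct=arm.calibration("top")
k=lambda x,y:(270+x/4.4-.4,165+y/4.4-.4)
print("cup",tri((c1,(293,157)),(ct,k(636,236))))
print("grip end",tri((c1,(212,187)),(ct,k(516,319))))
E
```

```text
t: 1.85
tool_pos: [0.4231, -0.0844, 0.2252]
tool_rot: [3.141, -0.0, 0.237]
force: [2.0, -0.3, 0.6]
grip_width: 0.997
finger_force: 0.0
cup (array([ 0.4937755 , -0.20923026,  0.03197368]), np.float64(0.0005426288886894701))
grip end (array([ 0.44057014, -0.12411964,  0.05402287]), np.float64(9.050487800963617e-05))
```

View pics/c2.png

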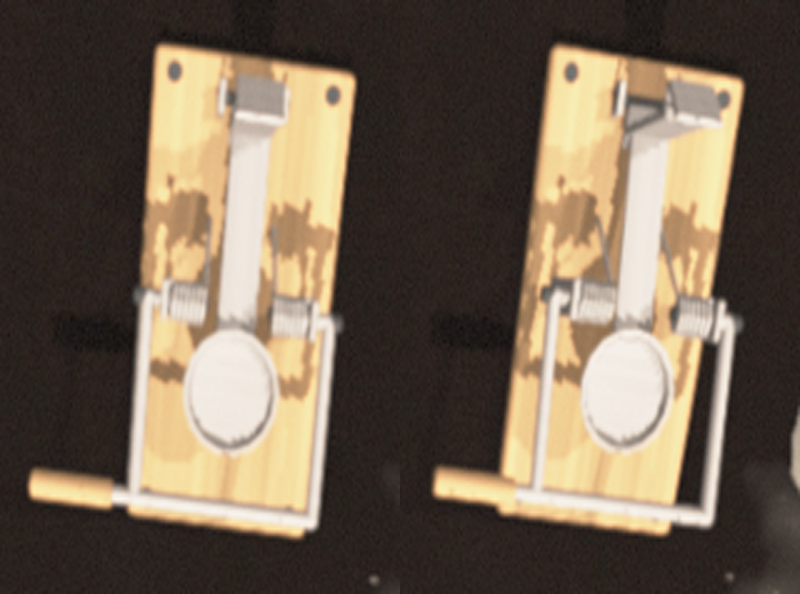

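The crops show the same points in both views: grip end (31,483) and (434,481), cup centre (231,390) and (627,389), axle ends (140,295)/(338,324) and (550,294)/(737,323), and the base corners.

```bash
cat > t.py <<'E'
from h import *
import pickle
c1,_=pickle.load(open("w1.pkl","rb"));c2,_=pickle.load(open("w2.pkl","rb"))
a=lambda x,y:(c1,(200+x/2.5-.3,40+y/3.3-.35))
b=lambda x,y:(c2,(300+(x-400)/2.5-.3,40+y/3.3-.35))
P={}
for n,l,r in (("TL",(157,45),(553,45)),("TR",(355,76),(743,78)),("BR",(302,537),(668,533)),("BL",(130,515),(500,512)),("gripend",(31,483),(434,481)),("griproot",(113,494),(517,493)),("axL",(140,295),(550,294)),("axR",(338,324),(737,323)),("cup",(231,390),(627,389)),("barR",(310,521),(708,519))):
    P[n],e=tri(a(*l),b(*r));print(n,P[n].round(4),round(e,4))
ax=(P["TL"]+P["TR"]-P["BL"]-P["BR"]);print("len",np.linalg.norm(ax)/2,"yaw",np.arctan2(ax[1],ax[0]))
d=P["gripend"]-P["barR"];print("bar yaw",np.arctan2(d[1],d[0])-np.pi/2, np.linalg.norm(d)); d=P["axL"]-P["axR"];print("axle yaw",np.arctan2(d[1],d[0])-np.pi/2,np.linalg.norm(d))
ctr=(P["TL"]+P["TR"]+P["BL"]+P["BR"])/4;print("base ctr",ctr)
yaw=np.arctan2(ax[1],ax[0]);R=Ro.from_euler("z",yaw)
for n in P: print(n,"trap",R.inv().apply(P[n]-[*ctr[:2],0]).round(4))
E
python3 t.py
```

```text
TL [ 0.6027 -0.1447  0.0057] 0.0003
TR [ 0.6161 -0.2394  0.0052] 0.0007
BR [ 0.4423 -0.262   0.0088] 0.0005
BL [ 0.4287 -0.17    0.0073] 0.0004
gripend [ 0.4415 -0.1239  0.0531] 0.0001
griproot [ 0.4472 -0.1623  0.0557] 0.0001
axL [ 0.5164 -0.1589  0.0458] 0.0001
axR [ 0.5288 -0.2496  0.0416] 0.0004
cup [ 0.4938 -0.2077  0.0379] 0.0001
barR [ 0.46   -0.2537  0.057 ] 0.0
len 0.17561069555579256 yaw 0.1371823814081584
bar yaw 0.141536078084185 0.13121735127099263
axle yaw 0.13613281977693537 0.0915755953277484
base ctr [ 0.52245539 -0.20401256  0.00674706]
TL trap [0.0876 0.0478 0.0057]
TR trap [ 0.088  -0.0478  0.0052]
BR trap [-0.0874 -0.0465  0.0088]
BL trap [-0.0882  0.0465  0.0073]
gripend trap [-0.0692  0.0904  0.0531]
griproot trap [-0.0688  0.0516  0.0557]
axL trap [0.0001 0.0455 0.0458]
axR trap [ 0.     -0.046   0.0416]
cup trap [-0.0289  0.0003  0.0379]
barR trap [-0.0686 -0.0407  0.057 ]
```

The trap is consistent with its given sizes: base length 176 mm, cup at x −29 mm and 38 mm high, grip 53 mm high, yaw 0.138, origin (0.5225, −0.2040). Next is the nut.

Converted, -0.0447 m is -4.47, 0.01 m is 1.

```bash
echo '[[[1, -4.47, 0, 0, 0, 0], [1, -4.47, 0, 0, 0, 0], [1, -4.47, 0, 0, 0, 0], [1, -4.47, 0, 0, 0, 0], [1, -4.47, 0, 0, 0, 0], [1, -4.47, 0, 0, 0, 0], [1, -4.47, 0, 0, 0, 0], [1, -4.47, 0, 0, 0, 0]]]' | python3 shift.py .6; echo '[[[1, -4.47, 0, 0, 0, 0], [1, -4.47, 0, 0, 0, 0], [0, 0, 0, 0, 0, 0], [0, 0, 0, 0, 0, 0]]]' | python3 shift.py
cat > n.py <<'E'
from h import *
c=arm.calibration("wrist");im=arm.capture("wrist")
for x,s in blobs(im,(3,110,60),(20,255,255),60): print(x,s,onz(c,x,.007),onz(c,(s[0]+s[2]/2-.5,s[1]+s[3]/2-.5),.01))
cv2.imwrite("pics/n.png",im[:,:,::-1])
E
python3 n.py
```

```text
t: 2.7
tool_pos: [0.4185, 0.2834, 0.2248]
tool_rot: [3.141, -0.001, 0.235]
force: [1.5, 0.7, -0.0]
grip_width: 0.6
finger_force: 0.0
t: 3.1
tool_pos: [0.4166, 0.3738, 0.224]
tool_rot: [3.14, 0.001, 0.237]
force: [0.5, 0.4, -0.9]
grip_width: 0.598
finger_force: 0.0
[ 23.1 103.9] [0, 0, 59, 203, 1918] [0.44413076 0.71765566 0.007     ] [0.44980475 0.70697203 0.01      ]
[284.3 154.7] [275, 145, 21, 23, 270] [0.45676641 0.37364644 0.007     ] [0.45569413 0.37252323 0.01      ]
[179.2 295.2] [172, 271, 18, 49, 449] [0.21544134 0.47753712 0.007     ] [0.21853413 0.47497882 0.01      ]
[377.3 295.4] [367, 271, 18, 50, 445] [0.28562964 0.18554867 0.007     ] [0.28654514 0.18982173 0.01      ]
[340.6 341.5] [196, 328, 274, 23, 4318] [0.19027442 0.21378679 0.007     ] [0.19460912 0.22937352 0.01      ]
```

```bash
echo '[[[1.9, 0.5, 0, 0, 0, 0], [1.87, 0.5, 3, 0, 0, 0], [0, 0, 4, 0, 0, 0], [0, 0, 4, 0, 0, 0], [0, 0, 4, 0, 0, 0], [0, 0, 3, 0, 0, 0], [0, 0, 2, 0, 0, 0], [0, 0, 0.7, 0, 0, 0]]]' | python3 shift.py;  echo '[[[0, 0, 0, 0, 0, 0], [0, 0, 0, 0, 0, 0]]]' | python3 shift.py
python3 - <<'E'
from h import *
print(tool([.4555,.373,.017]))
E
```

```text
t: 3.95
tool_pos: [0.4541, 0.3705, 0.0159]
tool_rot: [3.139, 0.004, 0.235]
force: [0.1, 0.2, -0.1]
grip_width: 0.603
finger_force: 0.0
t: 4.15
tool_pos: [0.4556, 0.3733, 0.0191]
tool_rot: [-3.141, -0.002, 0.237]
force: [0.2, 0.1, -0.2]
grip_width: 0.598
finger_force: 0.0
tcp [0.4556 0.3733 0.0191] [-3.141e+00 -2.000e-03  2.370e-01]
[-0.0002  0.0003  0.0021]
```

Converted, 0.001 m is 0.1.

```bash
echo '[[[0, 0, 0.1, 0, 0, 0], [0, 0, 0, 0, 0, 0], [0, 0, 0, 0, 0, 0], [0, 0, 0, 0, 0, 0], [0, 0, 0, 0, 0, 0], [0, 0, 0, 0, 0, 0]]]' | python3 shift.py 0.1 8; echo '[[[0, 0, -2, 0, 0, 0], [0, 0, -4, 0, 0, 0], [0, 0, -4, 0, 0, 0], [0, 0, -4, 0, 0, 0], [0, 0, -4, 0, 0, 0], [0, 0, -2, 0, 0, 0], [0, 0, 0, 0, 0, 0]]]' | python3 shift.py
python3 - <<'E'
from h import *
print(tool([.5225-.03*np.cos(.138),-.204-.03*np.sin(.138),.2],.138))
cv2.imwrite("pics/n2.png",arm.capture("wrist")[:,:,::-1])
E
```

```text
t: 4.75
tool_pos: [0.4546, 0.3737, 0.0172]
tool_rot: [-3.141, -0.0, 0.238]
force: [-0.5, -0.7, 3.6]
grip_width: 0.273
finger_force: 8.0
t: 5.45
tool_pos: [0.4559, 0.3747, 0.2204]
tool_rot: [-3.139, -0.007, 0.238]
force: [0.2, 0.4, -0.0]
grip_width: 0.275
finger_force: 8.0
tcp [0.4559 0.3747 0.2204] [-3.139 -0.007  0.238]
rotvec [-0.003 -0.007  0.1  ]
[-0.1015  0.5751  0.018 ]
```

Grip holds 25 mm, so the nut is in the hand. I'll carry it to the cup.

```bash
echo '[[[-0.73, 4.11, 0, 0, 0, 0], [-0.73, 4.11, 0, 0, 0, 0], [-0.73, 4.11, 0, 0, 0, 0], [-0.73, 4.11, 0, 0, 0, 0], [-0.73, 4.11, 0, 0, 0, 0], [-0.73, 4.11, 0, 0, 0, 0], [-0.73, 4.11, 0, 0, 0, 0], [-0.73, 4.11, 0, 0, 0, 0]]]' | python3 shift.py; echo '[[[-0.73, 4.11, 0, 0, 0, 0], [-0.73, 4.11, 0, 0, 0, 0], [-0.73, 4.11, 0, 0, 0, 0], [-0.73, 4.11, 0, 0, 0, 0], [-0.73, 4.11, 0, 0, 0, 0], [-0.73, 4.11, 0, 0, 0, 0], [0, 0, 2, 0, 0, 1], [0, 0, 2, 0, 0, 0]]]' | python3 shift.py;  echo '[[[0, 0, 3, 0, 0, 0], [0, 0, 2, 0, 0, 0], [0, 0, 0, 0, 0, 0], [0, 0, 0, 0, 0, 0]]]' | python3 shift.py
python3 - <<'E'
from h import *
print(tool([.5225-.03*np.cos(.138),-.204-.03*np.sin(.138),.055],.138))
cv2.imwrite("pics/n3.png",arm.capture("wrist")[:,:,::-1])
E
```

```text
t: 6.3
tool_pos: [0.4738, 0.0386, 0.2147]
tool_rot: [-3.141, 0.004, 0.238]
force: [0.9, -0.6, -0.2]
grip_width: 0.278
finger_force: 8.0
t: 7.1
tool_pos: [0.4897, -0.2108, 0.1743]
tool_rot: [-3.14, 0.003, 0.134]
force: [-0.3, 0.1, -0.9]
grip_width: 0.275
finger_force: 8.0
t: 7.5
tool_pos: [0.4901, -0.2094, 0.1258]
tool_rot: [-3.14, 0.002, 0.138]
force: [0.1, -0.3, 1.1]
grip_width: 0.275
finger_force: 8.0
tcp [ 0.4901 -0.2094  0.1258] [-3.14e+00  2.00e-03  1.38e-01]
rotvec [-0.001  0.002 -0.   ]
[ 0.003  -0.0008  0.0708]
```

View pics/n3.png

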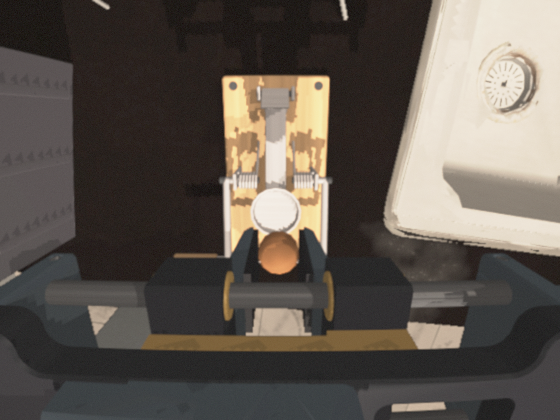

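The wrist view shows the nut held upright between the fingers at (278,252), with the cup at (275,211) between the bow's legs. I'll correct by 3 mm along x and lower.

```bash
echo '[[[0.3, -0.05, 2, 0, 0, 0], [0, 0, 2, 0, 0, 0], [0, 0, 1.5, 0, 0, 0], [0, 0, 1, 0, 0, 0], [0, 0, 0, 0, 0, 0], [0, 0, 0, 0, 0, 0]]]' | python3 shift.py; echo '[[[0, 0, 0.3, 0, 0, 0], [0, 0, 0, 0, 0, 0], [0, 0, 0, 0, 0, 0]]]' | python3 shift.py
python3 - <<'E'
from h import *
print(tool([.5225-.03*np.cos(.138),-.204-.03*np.sin(.138),.055],.138)); print(arm.state()["force"])
E
```

```text
t: 8.15
tool_pos: [0.4943, -0.2091, 0.0628]
tool_rot: [3.141, -0.001, 0.138]
force: [-0.2, 0.8, 0.3]
grip_width: 0.274
finger_force: 8.0
t: 8.45
tool_pos: [0.4938, -0.209, 0.0594]
tool_rot: [3.141, -0.001, 0.138]
force: [-0.4, -0.2, -0.1]
grip_width: 0.278
finger_force: 8.0
tcp [ 0.4938 -0.209   0.0594] [ 3.141e+00 -1.000e-03  1.380e-01]
rotvec [ 0.001 -0.001 -0.   ]
[-0.0009 -0.001   0.0044]
[-0.38953456 -0.2263907  -0.09242074]
```

Converted, 0.0015 m is 0.15, 0.001 m is 0.1.

```bash
echo '[[[0, -0.07, 0.15, 0, 0, 0], [0, 0, 0.1, 0, 0, 0], [0, 0, 0, 0, 0, 0], [0, 0, 0, 0, 0, 0]]]' | python3 shift.py; echo '[[[0, 0, 0.1, 0, 0, 0], [0, 0, 0, 0, 0, 0], [0, 0, 0, 0, 0, 0]]]' | python3 shift.py
```

```text
t: 8.85
tool_pos: [0.4935, -0.2081, 0.0564]
tool_rot: [3.142, 0.0, 0.138]
force: [0.8, 0.1, 0.2]
grip_width: 0.276
finger_force: 8.0
t: 9.15
tool_pos: [0.4935, -0.2082, 0.0554]
tool_rot: [3.142, 0.0, 0.138]
force: [-0.8, -0.1, 0.8]
grip_width: 0.273
finger_force: 8.0
```

Converted, -0.04 m is -4, -0.03 m is -3.

```bash
echo '[[[0, 0, 0, 0, 0, 0], [0, 0, 0, 0, 0, 0], [0, 0, 0, 0, 0, 0], [0, 0, 0, 0, 0, 0]]]' | python3 shift.py 0.42; echo '[[[0, 0, -1, 0, 0, 0], [0, 0, -2, 0, 0, 0], [0, 0, -4, 0, 0, 0], [0, 0, -4, 0, 0, 0], [0, 0, -3, 0, 0, 0], [-3, 0, 0, 0, 0, 0], [0, 0, 0, 0, 0, 0], [0, 0, 0, 0, 0, 0]]]' | python3 shift.py
python3 - <<'E'
from h import *
c=arm.calibration("wrist");im=arm.capture("wrist");cv2.imwrite("pics/n4.png",im[:,:,::-1])
for x,s in blobs(im,(3,110,40),(20,255,255),60): print(x,s,onz(c,x,.045))
print(onz(c,(0,0),.04))
E
```

```text
t: 9.55
tool_pos: [0.4935, -0.2082, 0.0555]
tool_rot: [3.141, -0.0, 0.138]
force: [-0.3, 0.3, -0.3]
grip_width: 0.42
finger_force: 0.0
t: 10.35
tool_pos: [0.4636, -0.2123, 0.1962]
tool_rot: [3.141, -0.001, 0.137]
force: [0.3, 0.5, -0.6]
grip_width: 0.418
finger_force: 0.0
[275.1 103.2] [233, 59, 88, 81, 1443] [ 0.56166925 -0.19698847  0.045     ]
[264.2 140.4] [258, 122, 9, 34, 87] [ 0.5232117  -0.19066651  0.045     ]
[287.6 139.7] [286, 127, 8, 27, 79] [ 0.52729183 -0.21489087  0.045     ]
[247.2 163.2] [241, 150, 15, 20, 104] [ 0.49693371 -0.17558733  0.045     ]
[305.8 161.3] [297, 150, 15, 19, 135] [ 0.50756091 -0.23749314  0.045     ]
[278.1 169. ] [268, 158, 22, 23, 395] [ 0.49525218 -0.20926935  0.045     ]
[209.9 207.8] [193, 203, 36, 11, 181] [ 0.44145079 -0.13937248  0.045     ]
[205.6 295.8] [200, 271, 14, 50, 373] [ 0.32611972 -0.14156395  0.045     ]
[350.9 295.6] [343, 271, 14, 50, 362] [ 0.35121697 -0.3207214   0.045     ]
[310.4 341.7] [165, 329, 276, 22, 4400] [ 0.27456932 -0.28293863  0.045     ]
[0.63101533 0.09613223 0.04      ]
```

View pics/n4.png

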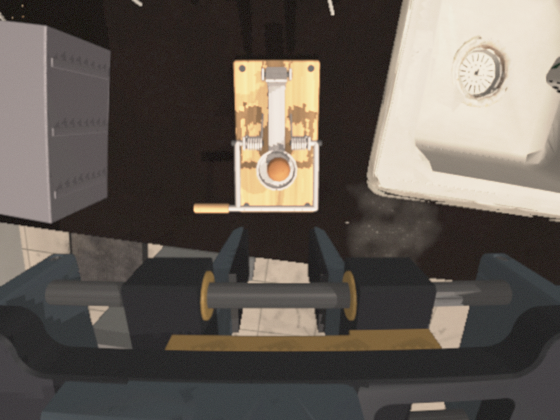

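The nut sits in the cup at (278,169), about 1.5 mm off centre, and the bow is still closed. Now I'll turn the hand so the fingers close along trap x, and go above the grip.

Converted, -0.037 m is -3.7, -0.005 m is -0.5, -0.143 rad is -1.43.

```bash
echo '[[[-0.45, -3.7, 0, 0, 0, 0], [-0.5, -3.7, 0, 0, 0, 0], [0, 0, 0, 0, 0, -1.43], [0, 0, 0, 0, 0, -1.43], [0, 0, 0, 0, 0, -1.43], [0, 0, 0, 0, 0, -1.43], [0, 0, 0, 0, 0, -1.43], [0, 0, 0, 0, 0, -1.43]]]' | python3 shift.py; echo '[[[0, 0, 0, 0, 0, -1.43], [0, 0, 0, 0, 0, -1.43], [0, 0, 0, 0, 0, -1.43], [0, 0, 0, 0, 0, -1.43], [0, 0, 0, 0, 0, -1.41], [0, 0, 0, 0, 0, 0], [0, 0, 0, 0, 0, 0]]]' | python3 shift.py
cat > g.py <<'E'
from h import *
import sys
def P(th,dz=0,y=.074):
    p=Ro.from_euler("z",.138).apply([-.07*np.cos(.1745+th),y,0])+[.5225,-.204,.034+.07*np.sin(.1745+th)+dz]
    return p
def angle():
    s=arm.state();q=Ro.from_euler("z",-.138).apply(s["tool_pos"]-[.5225,-.204,.034]);print("th",np.arctan2(q[2],-q[0])-.1745,"r",np.hypot(q[0],q[2]),"y",q[1],"F",Ro.from_euler("z",-.138).apply(s["force"]).round(1))
if __name__=="__main__": angle();print(tool(P(float(sys.argv[1]),float(sys.argv[2])),.138+np.pi/2))
E
python3 g.py 0 0
```

```text
t: 11.2
tool_pos: [0.4449, -0.14, 0.195]
tool_rot: [-3.141, 0.0, 1.002]
force: [0.1, -0.4, 1.1]
grip_width: 0.419
finger_force: 0.0
t: 11.9
tool_pos: [0.4446, -0.1401, 0.1951]
tool_rot: [-3.141, -0.0, 1.706]
force: [0.9, 0.6, -0.0]
grip_width: 0.418
finger_force: 0.0
th 0.9951400131320193 r 0.175042781421613 y 0.07398638536998109 F [ 0.9  0.5 -0. ]
tcp [ 0.4446 -0.1401  0.1951] [-3.141 -0.     1.706]
rotvec [-0.    -0.    -0.003]
[-0.     -0.0005  0.149 ]
```

Converted, 0.04 m is 4, 0.03 m is 3.

```bash
echo '[[[0, 0, 4, 0, 0, 0], [0, 0, 4, 0, 0, 0], [0, 0, 3, 0, 0, 0], [0, 0, 2, 0, 0, 0], [0, 0, 1.2, 0, 0, 0], [0, 0, 0.7, 0, 0, 0], [0, 0, 0, 0, 0, 0], [0, 0, 0, 0, 0, 0]]]' | python3 shift.py; echo '[[[0, 0, 0, 0, 0, 0], [0, 0, 0, 0, 0, 0], [0, 0, 0, 0, 0, 0], [0, 0, 0, 0, 0, 0], [0, 0, 0, 0, 0, 0], [0, 0, 0, 0, 0, 0]]]' | python3 shift.py 0 40; python3 g.py 0 0
```

```text
t: 12.7
tool_pos: [0.4448, -0.1404, 0.0469]
tool_rot: [3.141, 0.0, 1.708]
force: [0.4, -1.0, -0.1]
grip_width: 0.422
finger_force: 0.0
t: 13.3
tool_pos: [0.4437, -0.1403, 0.0466]
tool_rot: [-3.141, 0.0, 1.709]
force: [-2.2, -1.5, 3.6]
grip_width: 0.095
finger_force: 40.0
th 0.005564560673063795 r 0.07044219833418884 y 0.07389768020202844 F [-2.4 -1.2  3.6]
tcp [ 0.4437 -0.1403  0.0466] [-3.141  0.     1.709]
rotvec [-0.001  0.     0.   ]
[0.0001 0.0004 0.0005]
```

The grip is held, at angle 0 as computed. I'll work out the arc steps.

Run:
```python
import numpy as np
t=np.arange(0,2.61,.13);x=-.07*np.cos(.1745+t);z=.07*np.sin(.1745+t)
for a,b,c in zip(t[1:],np.diff(x),np.diff(z)): print(round(a,2),round(b,4),round(-c,4))
```

```text
0.13 0.0022 -0.0088
0.26 0.0033 -0.0085
0.39 0.0044 -0.008
0.52 0.0054 -0.0074
0.65 0.0063 -0.0066
0.78 0.0071 -0.0057
0.91 0.0077 -0.0048
1.04 0.0083 -0.0037
1.17 0.0087 -0.0026
1.3 0.009 -0.0015
1.43 0.0091 -0.0003
1.56 0.009 0.0009
1.69 0.0089 0.0021
1.82 0.0085 0.0032
1.95 0.008 0.0043
2.08 0.0074 0.0053
2.21 0.0067 0.0062
2.34 0.0058 0.007
2.47 0.0048 0.0077
2.6 0.0038 0.0083
```

```bash
echo '[[[0, 0.22, -0.88, 0, 0, 0], [0, 0.33, -0.85, 0, 0, 0], [0, 0.44, -0.8, 0, 0, 0], [0, 0.54, -0.74, 0, 0, 0], [0, 0.63, -0.66, 0, 0, 0], [0, 0.71, -0.57, 0, 0, 0], [0, 0, 0, 0, 0, 0], [0, 0, 0, 0, 0, 0]]]' | python3 shift.py; python3 g.py .78 0
```

```text
t: 14.1
tool_pos: [0.468, -0.1367, 0.0917]
tool_rot: [-3.131, -0.001, 1.71]
force: [-12.4, -5.3, 5.9]
grip_width: 0.103
finger_force: 40.0
th 0.7370668368248909 r 0.07293963324708326 y 0.07418102014917366 F [-13.   -3.6   5.9]
tcp [ 0.468  -0.1367  0.0917] [-3.131e+00 -1.000e-03  1.710e+00]
rotvec [-0.01  -0.001  0.002]
[-0.0002  0.0042  0.0005]
```

```bash
echo '[[[0, -0.3, -0.05, 0, 0, 0], [0, 0, 0, 0, 0, 0], [0, 0, 0, 0, 0, 0]]]' | python3 shift.py - 55; python3 g.py .78 0
python3 - <<'E'
from h import *
cv2.imwrite("pics/s1.png",cv2.resize(arm.capture("side")[140:240,300:420],None,fx=5,fy=5,interpolation=cv2.INTER_CUBIC)[:,:,::-1])
E
```

```text
t: 14.4
tool_pos: [0.4676, -0.1369, 0.0916]
tool_rot: [-3.137, -0.0, 1.709]
force: [-4.1, -4.0, -3.2]
grip_width: 0.096
finger_force: 55.0
th 0.731631222732763 r 0.07323256002342532 y 0.0739680301448669 F [-4.6 -3.4 -3.2]
tcp [ 0.4676 -0.1369  0.0916] [-3.137 -0.     1.709]
rotvec [-0.005 -0.     0.   ]
[0.     0.0047 0.0005]
```

View pics/s1.png

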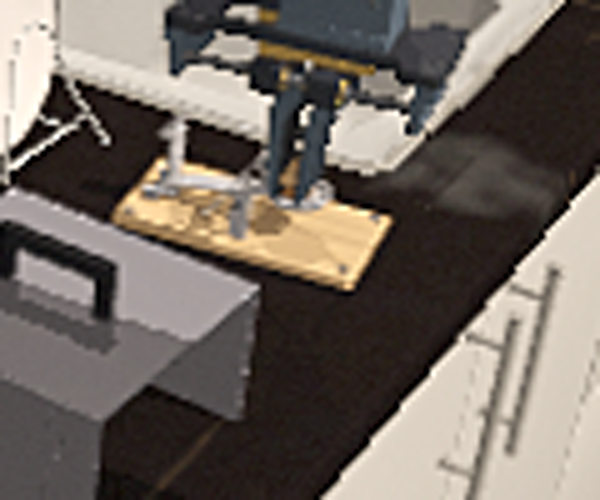

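The side crop shows the fingers holding the grip at about (300,180), with the bow partly raised. Force is now just the spring's 5.6 N tangentially, so the grip has settled about 4 mm lower in the fingers and the true angle is about 0.70. I'll continue the arc from there.

```bash
cat > a.py <<'E'
import sys
import g; from h import *
D=float(sys.argv[1]);t0=float(sys.argv[2]);st=float(sys.argv[3]);n=int(sys.argv[4])
s=arm.state();q=Ro.from_euler("z",-.138).apply(s["tool_pos"]-[.5225,-.204,.034+D]);F=Ro.from_euler("z",-.138).apply(s["force"])
th=np.arctan2(q[2],-q[0])-.1745;a=th+.1745
print("th",th.round(3),"r",np.hypot(q[0],q[2]).round(4),"y",q[1].round(4),"F",F.round(1),"radial",(F@[-np.cos(a),0,np.sin(a)]).round(1),"closing",(F@[-np.sin(a),0,-np.cos(a)]).round(1))
t=t0+st*np.arange(n+1);x=-.07*np.cos(.1745+t);z=.07*np.sin(.1745+t)
print(";".join(f"0 {b:.4f} {-c:.4f}" for b,c in zip(np.diff(x),np.diff(z))))
E
python3 a.py .0039 .7 .13 6
```

```text
th 0.697 r 0.0702 y 0.074 F [-5.3 -3.6 -3.2] radial 1.0 closing 6.1
0 0.0073 -0.0054;0 0.0080 -0.0044;0 0.0085 -0.0033;0 0.0088 -0.0022;0 0.0090 -0.0010;0 0.0091 0.0002
```

Converted, 0.0088 m is 0.88, 0.0085 m is 0.85.

```bash
echo '[[[0, 0.73, -0.54, 0, 0, 0], [0, 0.8, -0.44, 0, 0, 0], [0, 0.85, -0.33, 0, 0, 0], [0, 0.88, -0.22, 0, 0, 0], [0, 0, 0, 0, 0, 0], [0, 0, 0, 0, 0, 0]]]' | python3 shift.py; python3 a.py .0039 1.22 .13 6
```

```text
t: 15.05
tool_pos: [0.4998, -0.1324, 0.1088]
tool_rot: [-3.137, -0.0, 1.709]
force: [-9.1, -2.3, 10.2]
grip_width: 0.097
finger_force: 55.0
th 1.22 r 0.072 y 0.0741 F [-9.3 -1.  10.2] radial 11.7 closing 7.4
0 0.0090 -0.0010;0 0.0091 0.0002;0 0.0090 0.0013;0 0.0087 0.0025;0 0.0083 0.0036;0 0.0078 0.0047
```

Converted, -0.0035 m is -0.35, -0.001 m is -0.1.

```bash
echo '[[[0, -0.1, -0.35, 0, 0, 0], [0, 0, 0, 0, 0, 0], [0, 0, 0, 0, 0, 0]]]' | python3 shift.py; python3 a.py .0039 1.22 .13 6
```

```text
t: 15.35
tool_pos: [0.4984, -0.1329, 0.1091]
tool_rot: [-3.135, -0.0, 1.709]
force: [-3.7, -5.1, -11.0]
grip_width: 0.097
finger_force: 55.0
th 1.201 r 0.0726 y 0.0738 F [ -4.4  -4.6 -11. ] radial -9.9 closing 6.4
0 0.0090 -0.0010;0 0.0091 0.0002;0 0.0090 0.0013;0 0.0087 0.0025;0 0.0083 0.0036;0 0.0078 0.0047
```

```bash
sed -i 's/\[.5225,-.204,.034+D\])/[.5225,-.204,.034+D])-[.0032,0,0]/' a.py; python3 a.py .007 1.15 .12 4; echo '[[[0, 0.88, -0.06, 0, 0, 0], [0, 0.84, -0.1, 0, 0, 0], [0, 0.84, 0, 0, 0, 0], [0, 0.84, 0.1, 0, 0, 0], [0, 0, 0, 0, 0, 0], [0, 0, 0, 0, 0, 0]]]' | python3 shift.py; python3 a.py .007 1.62 .12 6
```

```text
th 1.147 r 0.0703 y 0.0738 F [ -4.4  -4.6 -11. ] radial -9.5 closing 7.0
0 0.0082 -0.0016;0 0.0084 -0.0006;0 0.0084 0.0005;0 0.0083 0.0015
t: 15.95
tool_pos: [0.5309, -0.1283, 0.1099]
tool_rot: [-3.132, -0.001, 1.71]
force: [-6.8, -6.5, -5.6]
grip_width: 0.094
finger_force: 55.0
th 1.618 r 0.0706 y 0.0739 F [-7.6 -5.5 -5.6] radial -7.1 closing 6.2
0 0.0081 0.0023;0 0.0077 0.0033;0 0.0073 0.0042;0 0.0067 0.0050;0 0.0061 0.0058;0 0.0053 0.0065
```

The rows are not in the units I measure in: shifts go in cm and turns go in units of 0.1 rad. I convert before sending: 0.0081 m is 0.81, 0.0077 m is 0.77.

```bash
echo '[[[0, 0.81, 0.33, 0, 0, 0], [0, 0.77, 0.35, 0, 0, 0], [0, 0.73, 0.42, 0, 0, 0], [0, 0.67, 0.5, 0, 0, 0], [0, 0, 0, 0, 0, 0], [0, 0, 0, 0, 0, 0]]]' | python3 shift.py; python3 a.py .007 2.1 .12 6
```

```text
t: 16.55
tool_pos: [0.5604, -0.1242, 0.0949]
tool_rot: [-3.132, -0.001, 1.71]
force: [-9.5, -5.2, 1.2]
grip_width: 0.097
finger_force: 55.0
th 2.095 r 0.0704 y 0.0738 F [-10.1  -3.9   1.2] radial -5.6 closing 8.5
0 0.0061 0.0058;0 0.0053 0.0065;0 0.0045 0.0071;0 0.0036 0.0076;0 0.0027 0.0079;0 0.0017 0.0082
```

```bash
echo '[[[0, 0.55, 0.63, 0, 0, 0], [0, 0.53, 0.65, 0, 0, 0], [0, 0.45, 0.71, 0, 0, 0], [0, 0.36, 0.76, 0, 0, 0], [0, 0, 0, 0, 0, 0], [0, 0, 0, 0, 0, 0]]]' | python3 shift.py; python3 a.py .007 2.58 .06 6
```

```text
t: 17.15
tool_pos: [0.5782, -0.1218, 0.0681]
tool_rot: [-3.131, -0.001, 1.71]
force: [-11.7, -5.8, 6.6]
grip_width: 0.092
finger_force: 55.0
th 2.562 r 0.0689 y 0.0738 F [-12.4  -4.1   6.6] radial -8.8 closing 11.0
0 0.0015 0.0039;0 0.0012 0.0040;0 0.0010 0.0041;0 0.0007 0.0041;0 0.0005 0.0042;0 0.0002 0.0042
```

Converted, 0.0041 m is 0.41, 0.004 m is 0.4.

```bash
echo '[[[0, 0, 0.39, 0, 0, 0], [0, 0, 0.4, 0, 0, 0], [0, 0, 0.41, 0, 0, 0], [0, 0, 0, 0, 0, 0], [0, 0, 0, 0, 0, 0]]]' | python3 shift.py; python3 a.py .007 2.58 .06 1;  echo '[[[0, 0, 0.3, 0, 0, 0], [0, 0, 0, 0, 0, 0], [0, 0, 0, 0, 0, 0]]]' | python3 shift.py; python3 a.py .007 2.58 .06 1
```

```text
t: 17.65
tool_pos: [0.5808, -0.1215, 0.0572]
tool_rot: [-3.137, -0.0, 1.709]
force: [-7.4, -3.3, 7.5]
grip_width: 0.096
finger_force: 55.0
th 2.726 r 0.0678 y 0.0737 F [-7.8 -2.2  7.5] radial -5.8 closing 9.2
0 0.0015 0.0039
t: 17.95
tool_pos: [0.5812, -0.1214, 0.0543]
tool_rot: [-3.138, 0.0, 1.709]
force: [-7.1, -3.0, 7.6]
grip_width: 0.096
finger_force: 55.0
th 2.769 r 0.0676 y 0.0737 F [-7.5 -2.   7.6] radial -5.8 closing 8.9
0 0.0015 0.0039
```

```bash
for i in 1; do echo '[[[0, 0, 0.2, 0, 0, 0], [0, 0, 0, 0, 0, 0], [0, 0, 0, 0, 0, 0]]]' | python3 shift.py; python3 a.py .007 2.58 .06 1;  echo '[[[0, -0.05, 0.2, 0, 0, 0], [0, 0, 0, 0, 0, 0], [0, 0, 0, 0, 0, 0]]]' | python3 shift.py; python3 a.py .007 2.58 .06 1; done
```

```text
t: 18.25
tool_pos: [0.5813, -0.1214, 0.0526]
tool_rot: [-3.138, 0.0, 1.709]
force: [-7.7, -3.8, 9.3]
grip_width: 0.096
finger_force: 55.0
th 2.794 r 0.0674 y 0.0737 F [-8.1 -2.7  9.3] radial -6.4 closing 10.6
0 0.0015 0.0039
t: 18.55
tool_pos: [0.5814, -0.1214, 0.0507]
tool_rot: [-3.139, 0.0, 1.709]
force: [-5.5, -2.5, 8.7]
grip_width: 0.098
finger_force: 55.0
th 2.822 r 0.0672 y 0.0737 F [-5.8 -1.7  8.7] radial -4.5 closing 9.5
0 0.0015 0.0039
```

```bash
echo '[[[0, -0.05, 0.2, 0, 0, 0], [0, 0, 0, 0, 0, 0], [0, 0, 0, 0, 0, 0]]]' | python3 shift.py; python3 a.py .007 2.58 .06 1
```

```text
t: 18.85
tool_pos: [0.5814, -0.1214, 0.0503]
tool_rot: [-3.141, 0.001, 1.709]
force: [-7.5, -2.2, 17.0]
grip_width: 0.094
finger_force: 55.0
th 2.828 r 0.0671 y 0.0737 F [-7.7 -1.2 17. ] radial -5.3 closing 17.9
0 0.0015 0.0039
```

Run:
```python
from h import *
c=arm.calibration("wrist");im=arm.capture("wrist");cv2.imwrite("pics/w5.png",im[:,:,::-1])
s=arm.capture("side");cs=arm.calibration("side");cv2.imwrite("pics/s5.png",s[:,:,::-1])
for x,b in blobs(im,(8,90,70),(24,255,255),25): print("w",x,b)
for x,b in blobs(s[140:240,300:420],(8,90,70),(24,255,255),5): print("s",x+[300,140],b)
def proj(c,p):
    M=np.linalg.inv(c["extrinsics"]);q=M[:3,:3]@p+M[:3,3];K=np.array([[c["fx"],0,c["cx"]],[0,c["fy"],c["cy"]],[0,0,1.]])
    return cv2.projectPoints(np.array([[q[0],-q[1],-q[2]]]),np.zeros(3),np.zeros(3),K,c["D"])[0].ravel().round(1)
R=Ro.from_euler("z",.138)
for t in (2.6,2.79,2.93):
    for y in (.052,.09,-.042): 
        p=R.apply([-.07*np.cos(.1745+t),y,0])+[.5225,-.204,.042+.07*np.sin(.1745+t)];print(t,y,"wrist",proj(c,p),"side",proj(cs,p))
a=cv2.resize(im[60:360,120:440],(426,400),interpolation=cv2.INTER_CUBIC)
b=cv2.resize(s[165:215,320:365],(360,400),interpolation=cv2.INTER_CUBIC)
cv2.imwrite("pics/c5.png",np.hstack([a,b])[:,:,::-1])
```

```text
w [278.  254.4] [270, 227, 17, 56, 841]
w [133.8 269.3] [80, 257, 110, 26, 2368]
w [253.9 296.5] [251, 271, 7, 50, 241]
w [302.4 295.5] [299, 271, 8, 50, 270]
w [228.1 336.8] [91, 305, 297, 46, 5841]
w [285.5 318.5] [284, 308, 4, 22, 82]
s [326.7 154.9] [17, 12, 21, 7, 46]
s [320.8 158.5] [20, 17, 3, 4, 8]
s [331.8 160.9] [31, 19, 3, 5, 11]
s [340.6 173.4] [37, 32, 9, 3, 12]
s [359.1 175.5] [56, 32, 8, 8, 46]
s [352.5 186.4] [22, 37, 57, 21, 534]
2.6 0.052 wrist [269.7 306. ] side [328.8 170.1]
2.6 0.09 wrist [269.1 245.6] side [324.6 175. ]
2.6 -0.042 wrist [271.  420.3] side [338.5 158.9]
2.79 0.052 wrist [276.1 293.3] side [327.5 173.1]
2.79 0.09 wrist [276.  236.3] side [323.3 178. ]
2.79 -0.042 wrist [276.3 403.6] side [337.2 161.8]
2.93 0.052 wrist [277.8 284.7] side [327.  175.5]
2.93 0.09 wrist [277.8 230.1] side [322.8 180.4]
2.93 -0.042 wrist [277.8 391.9] side [336.7 164.1]
```

View pics/c5.png

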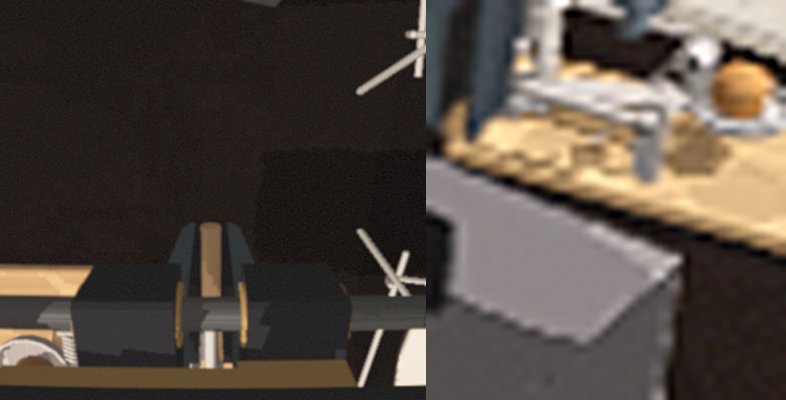

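The wrist crop shows the sleeve end at row 227, column 278, which fits an angle of about 2.9. Together with the force jump to 18 N, the bow is past the nose and against the stop. The right crop shows the nut still in the cup. I'll ease it back and watch the spring force.

```bash
for i in 1; do echo '[[[0, 0, -0.3, 0, 0, 0], [0, 0, 0, 0, 0, 0], [0, 0, 0, 0, 0, 0]]]' | python3 shift.py; python3 a.py .007 2.58 .06 1;  echo '[[[0, 0, -0.2, 0, 0, 0], [0, 0, 0, 0, 0, 0], [0, 0, 0, 0, 0, 0]]]' | python3 shift.py; python3 a.py .007 2.58 .06 1;echo '[[[0, 0, -0.2, 0, 0, 0], [0, 0, 0, 0, 0, 0], [0, 0, 0, 0, 0, 0]]]' | python3 shift.py; python3 a.py .007 2.58 .06 1; done
```

```text
t: 19.25
tool_pos: [0.5813, -0.1214, 0.0519]
tool_rot: [-3.14, 0.0, 1.709]
force: [-4.8, -2.1, 7.6]
grip_width: 0.093
finger_force: 55.0
th 2.805 r 0.0673 y 0.0737 F [-5.  -1.5  7.6] radial -3.7 closing 8.3
0 0.0015 0.0039
t: 19.55
tool_pos: [0.5812, -0.1214, 0.0534]
tool_rot: [-3.14, 0.0, 1.709]
force: [-4.4, -3.2, 6.6]
grip_width: 0.09
finger_force: 55.0
th 2.782 r 0.0674 y 0.0737 F [-4.8 -2.6  6.6] radial -3.5 closing 7.4
0 0.0015 0.0039
t: 19.85
tool_pos: [0.5811, -0.1214, 0.0551]
tool_rot: [-3.14, 0.0, 1.709]
force: [-4.8, -3.3, 4.7]
grip_width: 0.092
finger_force: 55.0
th 2.757 r 0.0676 y 0.0737 F [-5.2 -2.6  4.7] radial -4.1 closing 5.7
0 0.0015 0.0039
```

Force is falling, so the bar is starting to bear under the nose.

```bash
for i in 1; do echo '[[[0, 0, -0.1, 0, 0, 0], [0, 0, 0, 0, 0, 0], [0, 0, 0, 0, 0, 0]]]' | python3 shift.py; python3 a.py .007 2.58 .06 1;  echo '[[[0, 0, -0.1, 0, 0, 0], [0, 0, 0, 0, 0, 0], [0, 0, 0, 0, 0, 0]]]' | python3 shift.py; python3 a.py .007 2.58 .06 1; done
```

```text
t: 20.15
tool_pos: [0.581, -0.1214, 0.0559]
tool_rot: [-3.139, 0.0, 1.709]
force: [-4.9, -2.5, 2.9]
grip_width: 0.095
finger_force: 55.0
th 2.746 r 0.0677 y 0.0737 F [-5.2 -1.8  2.9] radial -4.4 closing 4.0
0 0.0015 0.0039
t: 20.45
tool_pos: [0.5809, -0.1214, 0.0567]
tool_rot: [-3.139, -0.0, 1.709]
force: [-5.5, -2.7, 2.1]
grip_width: 0.096
finger_force: 55.0
th 2.734 r 0.0678 y 0.0738 F [-5.8 -2.   2.1] radial -5.2 closing 3.4
0 0.0015 0.0039
```

```bash
for i in 1; do echo '[[[0, 0, -0.1, 0, 0, 0], [0, 0, 0, 0, 0, 0], [0, 0, 0, 0, 0, 0]]]' | python3 shift.py; python3 a.py .007 2.58 .06 1;  echo '[[[0, 0, -0.1, 0, 0, 0], [0, 0, 0, 0, 0, 0], [0, 0, 0, 0, 0, 0]]]' | python3 shift.py; python3 a.py .007 2.58 .06 1;  echo '[[[0, 0, -0.1, 0, 0, 0], [0, 0, 0, 0, 0, 0], [0, 0, 0, 0, 0, 0]]]' | python3 shift.py; python3 a.py .007 2.58 .06 1; done
python3 - <<'E'
from h import *
c=arm.calibration("wrist");im=arm.capture("wrist");cv2.imwrite("pics/w6.png",im[:,:,::-1])
for x,b in blobs(im,(8,90,70),(24,255,255),25)[:2]: print("w",x,b)
def proj(c,p):
    M=np.linalg.inv(c["extrinsics"]);q=M[:3,:3]@p+M[:3,3];K=np.array([[c["fx"],0,c["cx"]],[0,c["fy"],c["cy"]],[0,0,1.]])
    return cv2.projectPoints(np.array([[q[0],-q[1],-q[2]]]),np.zeros(3),np.zeros(3),K,c["D"])[0].ravel().round(1)
R=Ro.from_euler("z",.138)
for t in (2.65,2.72,2.79,2.86):
        p=R.apply([-.07*np.cos(.1745+t),.09,0])+[.5225,-.204,.042+.07*np.sin(.1745+t)];print(t,"wrist",proj(c,p))
E
```

```text
t: 20.75
tool_pos: [0.5807, -0.1214, 0.0579]
tool_rot: [-3.139, 0.0, 1.709]
force: [-6.0, -3.3, 2.6]
grip_width: 0.096
finger_force: 55.0
th 2.716 r 0.0679 y 0.0738 F [-6.4 -2.5  2.6] radial -5.5 closing 4.1
0 0.0015 0.0039
t: 21.05
tool_pos: [0.5805, -0.1215, 0.0588]
tool_rot: [-3.139, 0.0, 1.709]
force: [-5.9, -3.4, 4.7]
grip_width: 0.096
finger_force: 55.0
th 2.703 r 0.068 y 0.0738 F [-6.3 -2.5  4.7] radial -4.8 closing 6.2
0 0.0015 0.0039
t: 21.35
tool_pos: [0.5804, -0.1215, 0.0596]
tool_rot: [-3.138, -0.0, 1.709]
force: [-5.5, -3.2, 2.6]
grip_width: 0.096
finger_force: 55.0
th 2.691 r 0.0681 y 0.0738 F [-5.9 -2.4  2.6] radial -5.0 closing 4.1
0 0.0015 0.0039
w [278.  254.4] [270, 227, 17, 56, 840]
w [145.  265.7] [89, 253, 158, 30, 2902]
2.65 wrist [273.5 236.6]
2.72 wrist [276.  233.5]
2.79 wrist [277.7 230.6]
2.86 wrist [278.9 227.7]
```

```bash
for i in 1; do echo '[[[0, 0, -0.1, 0, 0, 0], [0, 0, 0, 0, 0, 0], [0, 0, 0, 0, 0, 0]]]' | python3 shift.py; python3 a.py .007 2.58 .06 1;  echo '[[[0, 0, -0.1, 0, 0, 0], [0, 0, 0, 0, 0, 0], [0, 0, 0, 0, 0, 0]]]' | python3 shift.py; python3 a.py .007 2.58 .06 1;  echo '[[[0, 0, -0.1, 0, 0, 0], [0, 0, 0, 0, 0, 0], [0, 0, 0, 0, 0, 0]]]' | python3 shift.py; python3 a.py .007 2.58 .06 1; done
```

```text
t: 21.7
tool_pos: [0.5803, -0.1215, 0.0603]
tool_rot: [-3.138, -0.0, 1.709]
force: [-4.6, -4.2, 1.4]
grip_width: 0.095
finger_force: 55.0
th 2.681 r 0.0682 y 0.0738 F [-5.2 -3.5  1.4] radial -4.5 closing 2.8
0 0.0015 0.0039
t: 22.0
tool_pos: [0.5803, -0.1215, 0.0605]
tool_rot: [-3.138, -0.0, 1.709]
force: [-4.9, -4.4, -3.8]
grip_width: 0.1
finger_force: 55.0
th 2.678 r 0.0682 y 0.0738 F [-5.4 -3.7 -3.8] radial -6.3 closing -2.1
0 0.0015 0.0039
t: 22.3
tool_pos: [0.5802, -0.1214, 0.0607]
tool_rot: [-3.137, -0.0, 1.709]
force: [-2.3, -4.4, -7.5]
grip_width: 0.096
finger_force: 55.0
th 2.675 r 0.0682 y 0.0738 F [-2.9 -4.  -7.5] radial -5.0 closing -6.4
0 0.0015 0.0039
```

The bow is stopped under the nose: the tool no longer rises and the pull has reversed to −6 N. I'll relieve the side forces, then let go.

```bash
echo '[[[0, -0.1, 0.12, 0, 0, 0], [0, 0, 0, 0, 0, 0], [0, 0, 0, 0, 0, 0]]]' | python3 shift.py;python3 a.py .007 2.58 .06 1
```

```text
t: 22.6
tool_pos: [0.5802, -0.1215, 0.0605]
tool_rot: [-3.14, 0.0, 1.709]
force: [-3.0, -4.7, -3.7]
grip_width: 0.096
finger_force: 55.0
th 2.677 r 0.0682 y 0.0738 F [-3.6 -4.3 -3.7] radial -4.5 closing -2.5
0 0.0015 0.0039
```

Converted, 0.0006 m is 0.06, -0.0007 m is -0.07.

```bash
echo '[[[0, -0.07, 0.06, 0, 0, 0], [0, 0, 0, 0, 0, 0]]]' | python3 shift.py - 5;python3 a.py .007 2.58 .06 1; echo '[[[0, 0, 0, 0, 0, 0], [0, 0, 0, 0, 0, 0], [0, 0, 0, 0, 0, 0], [0, 0, 0, 0, 0, 0]]]' | python3 shift.py .4; python3 a.py .007 2.58 .06 1
```

```text
t: 22.8
tool_pos: [0.5802, -0.1214, 0.0606]
tool_rot: [3.142, 0.0, 1.709]
force: [-2.7, -3.3, -0.2]
grip_width: 0.106
finger_force: 5.0
th 2.676 r 0.0682 y 0.0739 F [-3.1 -2.9 -0.2] radial -3.1 closing 0.7
0 0.0015 0.0039
t: 23.2
tool_pos: [0.5808, -0.1211, 0.0603]
tool_rot: [3.14, 0.0, 1.709]
force: [-0.8, 0.4, 0.3]
grip_width: 0.394
finger_force: 0.0
th 2.683 r 0.0687 y 0.0741 F [-0.7  0.5  0.3] radial -0.6 closing 0.4
0 0.0015 0.0039
```

```bash
echo '[[[0, 0, 0, 0, 0, 0], [0, 0, -1, 0, 0, 0], [0, 0, -2, 0, 0, 0], [0, 0, -4, 0, 0, 0], [0, 0, -4, 0, 0, 0], [0, 0, -4, 0, 0, 0], [0, 0, -4, 0, 0, 0], [0, 0, 0, 0, 0, 0]]]' | python3 shift.py
python3 - <<'E'
from h import *
T=arm.capture("top");cv2.imwrite("pics/t6.png",T[:,:,::-1])
c=arm.calibration("wrist");im=arm.capture("wrist");cv2.imwrite("pics/w7.png",im[:,:,::-1])
for x,b in blobs(im,(8,90,70),(24,255,255),25): print("w",x,b)
def proj(c,p):
    M=np.linalg.inv(c["extrinsics"]);q=M[:3,:3]@p+M[:3,3];K=np.array([[c["fx"],0,c["cx"]],[0,c["fy"],c["cy"]],[0,0,1.]])
    return cv2.projectPoints(np.array([[q[0],-q[1],-q[2]]]),np.zeros(3),np.zeros(3),K,c["D"])[0].ravel().round(1)
R=Ro.from_euler("z",.138);ct=arm.calibration("top")
for t in (0,2.6,2.72,2.79,2.86):
        p=R.apply([-.07*np.cos(.1745+t),.071,0])+[.5225,-.204,.042+.07*np.sin(.1745+t)];print(t,"wrist",proj(c,p),"top",proj(ct,p))
print(tool([.455,.085,.24],.138))
E
```

```text
t: 24.0
tool_pos: [0.5832, -0.122, 0.2575]
tool_rot: [3.129, 0.005, 1.709]
force: [0.9, -0.7, 0.9]
grip_width: 0.4
finger_force: 0.0
w [221.6 215. ] [167, 171, 123, 86, 3444]
w [250.6 216.6] [230, 210, 43, 15, 508]
w [542.8 230.6] [516, 215, 44, 33, 808]
w [205.6 236.8] [197, 228, 19, 19, 277]
w [258.5 247.2] [249, 237, 24, 20, 362]
w [537.1 256. ] [510, 236, 50, 41, 316]
w [511.1 253.6] [506, 245, 13, 17, 89]
w [208.5 295.9] [203, 271, 14, 50, 397]
w [347.7 295.4] [340, 271, 14, 50, 395]
w [307.1 341.6] [162, 329, 276, 22, 4450]
w [442.1 405.7] [440, 401, 6, 10, 44]
w [432.2 405.4] [428, 402, 10, 9, 70]
0 wrist [167.8 187.8] top [393.7 235.7]
2.6 wrist [272.8 189.9] top [387.7 186.9]
2.72 wrist [274.9 188.4] top [386.7 186.3]
2.79 wrist [275.7 187.5] top [386.1 186.1]
2.86 wrist [276.3 186.6] top [385.6 186.1]
tcp [ 0.5805 -0.1214  0.2515] [3.139e+00 1.000e-03 1.709e+00]
rotvec [ 3.000e-03 -1.000e-03  1.571e+00]
[ 0.2217 -0.0959  0.011 ]
```

The bow stayed hooked with the fingers gone: the grip blob reaches column 276–290. Next I'll go to the tunnel handle for a look from two places.

Converted, 0.037 m is 3.7, -0.016 m is -1.6, 0.143 rad is 1.43.

```bash
echo '[[[3.7, -1.6, 0, 0, 0, 0], [3.7, -1.6, 0, 0, 0, 0], [3.7, -1.6, 0, 0, 0, 0], [3.7, -1.6, 0, 0, 0, 0], [3.7, -1.6, 0, 0, 0, 0], [3.7, -1.6, 0, 0, 0, 0], [0, 0, 0, 0, 0, 1.43], [0, 0, 0, 0, 0, 1.43]]]' | python3 shift.py .6 8; echo '[[[0, 0, 0, 0, 0, 1.43], [0, 0, 0, 0, 0, 1.43], [0, 0, 0, 0, 0, 1.43], [0, 0, 0, 0, 0, 1.43], [0, 0, 0, 0, 0, 1.43], [0, 0, 0, 0, 0, 1.43], [0, 0, 0, 0, 0, 1.43], [0, 0, 0, 0, 0, 1.43]]]' | python3 shift.py; echo '[[[0, 0, 0, 0, 0, 1.43], [0, 0, 0, 0, 0, 1.37], [0, 0, 0, 0, 0, 0], [0, 0, 0, 0, 0, 0], [0, 0, 0, 0, 0, 0]]]' | python3 shift.py
cat > v.py <<'E'
from h import *
import pickle,sys
c=arm.calibration("wrist");im=arm.capture("wrist");n=sys.argv[1];pickle.dump((c,im),open(n+".pkl","wb"));cv2.imwrite(f"pics/{n}.png",im[:,:,::-1])
E
python3 v.py h1; echo '[[[-2, 3, -2, 0, 0, 0], [-2, 3, -2, 0, 0, 0], [0, 0, 0, 0, 0, 0], [0, 0, 0, 0, 0, 0]]]' | python3 shift.py; python3 v.py h2
python3 - <<'E'
import cv2,numpy as np
a,b=cv2.imread("pics/h1.png"),cv2.imread("pics/h2.png");cv2.imwrite("pics/hh.png",cv2.resize(np.hstack([a[:260,100:500],b[:260,100:500]]),(800,520)))
E
```

```text
t: 24.9
tool_pos: [0.4528, 0.0863, 0.2485]
tool_rot: [-3.138, 0.001, 1.42]
force: [0.5, 1.0, 0.4]
grip_width: 0.598
finger_force: 0.0
t: 25.7
tool_pos: [0.4535, 0.0852, 0.2483]
tool_rot: [-3.141, 0.004, 0.273]
force: [-0.2, 0.3, 0.2]
grip_width: 0.602
finger_force: 0.0
t: 26.2
tool_pos: [0.4542, 0.0853, 0.2494]
tool_rot: [3.141, 0.001, 0.001]
force: [0.0, -0.6, 0.5]
grip_width: 0.6
finger_force: 0.0
t: 26.65
tool_pos: [0.4146, 0.0253, 0.2903]
tool_rot: [-3.141, -0.002, -0.002]
force: [-0.6, -0.4, 0.0]
grip_width: 0.602
finger_force: 0.0
```

View pics/hh.png

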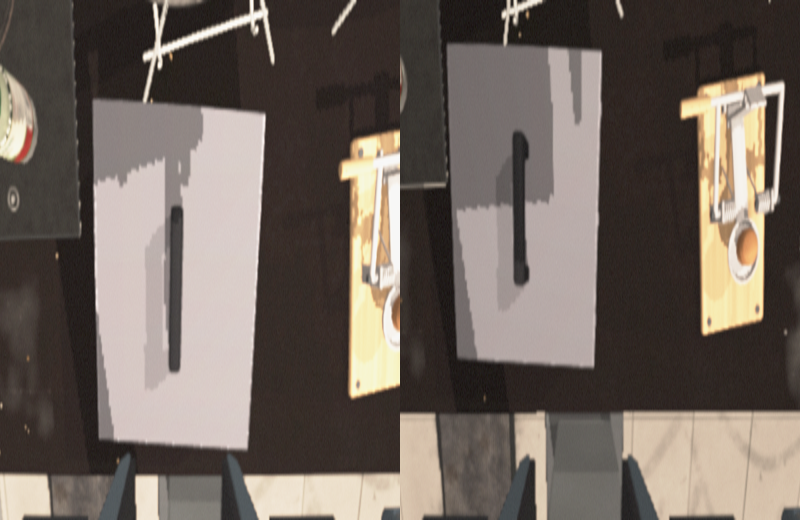

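The two views show the bow hooked with its grip at the far end (690,108), and the nut in the cup (745,245). The handle bar runs from (177,207) to (175,372) in the left view and from (520,132) to (521,282) in the right, and the roof corners are clear in both.

Run:
```python
from h import *
import pickle
c1,_=pickle.load(open("h1.pkl","rb"));c2,_=pickle.load(open("h2.pkl","rb"))
a=lambda x,y:(c1,(100+x,y/2-.25));b=lambda x,y:(c2,(x-300,y/2-.25));P={}
for n,l,r in (("far",(177,207),(520,132)),("near",(175,372),(521,284)),("TL",(93,99),(447,43)),("TR",(265,113),(602,49)),("BR",(247,450),(594,368)),("BL",(99,439),(458,359))):
    P[n],e=tri(a(*l),b(*r));print(n,P[n].round(4),round(e,4))
d=P["far"]-P["near"];print("bar",np.linalg.norm(d),np.arctan2(d[1],d[0]),(P["far"]+P["near"])/2)
d=P["TL"]+P["TR"]-P["BL"]-P["BR"];y=np.arctan2(d[1],d[0]);ct=(P["TL"]+P["TR"]+P["BL"]+P["BR"])/4;print("roof",np.linalg.norm(d)/2,y,ct, np.linalg.norm(P["TL"]-P["TR"]))
print(tool([*((P["far"]+P["near"])/2)[:2],.122],y))
```

```text
far [0.5524 0.0849 0.1225] 0.0005
near [0.4745 0.0868 0.1281] 0.0006
TL [0.604  0.1671 0.1   ] 0.0
TR [ 0.5989 -0.002   0.0968] 0.0004
BR [0.4209 0.0044 0.0955] 0.0001
BL [0.4271 0.1751 0.0949] 0.0
bar 0.07811269458170701 -0.02397438936332937 [0.51341743 0.08581632 0.1252952 ]
roof 0.17766735241166567 -0.04031692992958582 [0.51273648 0.08614719 0.09678682] 0.16919428679623652
tcp [0.4146 0.0256 0.2898] [-3.141e+00 -0.000e+00 -1.000e-03]
rotvec [-0.    -0.     0.039]
[ 0.0987 -0.0602  0.1678]
```

The tunnel measures as it should: bar 78 mm long at 125–129 mm height, roof 178 x 169 mm, yaw −0.035, centre (0.513, 0.086). I'll grasp the handle.

Converted, 0.04 m is 4, 0.033 m is 3.3, 0.035 rad is 0.35.

```bash
echo '[[[3.3, -2, 0, 0, 0, 0], [3.3, -2, 0, 0, 0, 0], [3.27, -2.02, 0, 0, 0, 0.35], [0, 0, 4, 0, 0, 0], [0, 0, 4, 0, 0, 0], [0, 0, 4, 0, 0, 0], [0, 0, 3, 0, 0, 0], [0, 0, 1.78, 0, 0, 0]]]' | python3 shift.py; echo '[[[0, 0, 0, 0, 0, 0], [0, 0, 0, 0, 0, 0]]]' | python3 shift.py; python3 -c "
from h import *
print(tool([.5134,.0858,.122],-.036))"; echo '[[[0, 0, 0, 0, 0, 0], [0, 0, 0, 0, 0, 0], [0, 0, 0, 0, 0, 0], [0, 0, 0, 0, 0, 0], [0, 0, 0, 0, 0, 0]]]' | python3 shift.py 0 45
```

```text
t: 27.5
tool_pos: [0.5114, 0.0863, 0.1181]
tool_rot: [3.141, 0.007, -0.034]
force: [0.4, -0.5, 0.5]
grip_width: 0.599
finger_force: 0.0
t: 27.7
tool_pos: [0.5135, 0.0862, 0.1218]
tool_rot: [3.141, 0.001, -0.035]
force: [0.2, 0.0, 0.1]
grip_width: 0.603
finger_force: 0.0
tcp [0.5135 0.0862 0.1218] [ 3.141e+00  1.000e-03 -3.500e-02]
rotvec [0.    0.001 0.001]
[-0.0001  0.0004 -0.0002]
t: 28.2
tool_pos: [0.5134, 0.0854, 0.1226]
tool_rot: [-3.142, -0.001, -0.036]
force: [0.1, 0.2, -0.6]
grip_width: 0.196
finger_force: 0.0
```

Converted, -0.025 m is -2.5, -0.02 m is -2.

```bash
echo '[[[0, 0, 0, 0, 0, 0], [0, 0, 0, 0, 0, 0], [0, 0, 0, 0, 0, 0]]]' | python3 shift.py 0 45;  echo '[[[0, 0, -1, 0, 0, 0], [0, 0, -2, 0, 0, 0], [0, 0, -2.5, 0, 0, 0], [0, 0, -2.5, 0, 0, 0], [0, 0, -2.5, 0, 0, 0], [0, 0, -1.5, 0, 0, 0], [0, 0, 0, 0, 0, 0], [0, 0, 0, 0, 0, 0]]]' | python3 shift.py; python3 -c "
from h import *
print(tool([.5195,-.1822,.242],.138))"
```

```text
t: 28.5
tool_pos: [0.5135, 0.0857, 0.1225]
tool_rot: [-3.141, -0.001, -0.036]
force: [0.0, 2.0, 2.1]
grip_width: 0.129
finger_force: 45.0
t: 29.3
tool_pos: [0.5128, 0.0852, 0.2417]
tool_rot: [3.141, 0.001, -0.036]
force: [-0.1, -0.8, -2.4]
grip_width: 0.131
finger_force: 45.0
tcp [0.5128 0.0852 0.2417] [ 3.141e+00  1.000e-03 -3.600e-02]
rotvec [ 0.001  0.001 -0.174]
[ 1.64e-02  2.67e-01 -1.00e-04]
```

Held, with a weight of about 2.4 N. Carrying it over.

Converted, 0.03 m is 3, 0.02 m is 2.

```bash
echo '[[[0.2, 2, 0, 0, 0, 0], [0.2, 3, 0, 0, 0, 0], [0.2, 3, 0, 0, 0, 0], [0.2, 3, 0, 0, 0, 0], [0.2, 3, 0, 0, 0, 0], [0.2, 3, 0, 0, 0, 0], [0.2, 3, 0, 0, 0, 0], [0.14, 3, 0, 0, 0, 0]]]' | python3 shift.py; echo '[[[0.1, 2.2, 0, 0, 0, 0], [0, 1.5, 0, 0, 0, -0.58], [0, 0, 0, 0, 0, -0.58], [0, 0, 0, 0, 0, -0.58], [0, 0, 0, 0, 0, 0], [0, 0, 0, 0, 0, 0], [0, 0, 0, 0, 0, 0]]]' | python3 shift.py; python3 -c "
from h import *
print(tool([.5195,-.1822,.1225],.138))"
```

```text
t: 30.1
tool_pos: [0.5194, -0.146, 0.2404]
tool_rot: [-3.141, 0.004, -0.036]
force: [0.7, -0.0, -2.5]
grip_width: 0.13
finger_force: 45.0
t: 30.8
tool_pos: [0.5197, -0.1818, 0.2416]
tool_rot: [-3.141, 0.001, 0.137]
force: [-0.3, -0.3, -1.9]
grip_width: 0.129
finger_force: 45.0
tcp [ 0.5197 -0.1818  0.2416] [-3.141e+00  1.000e-03  1.370e-01]
rotvec [-0.     0.001 -0.001]
[-0.0002  0.0004  0.1191]
```

```bash
echo '[[[0, 0, 1, 0, 0, 0], [0, 0, 1.5, 0, 0, 0], [0, 0, 1.5, 0, 0, 0], [0, 0, 1, 0, 0, 0], [0, 0, 0, 0, 0, 0]]]' | python3 shift.py; echo '[[[0, 0, 1, 0, 0, 0], [0, 0, 1.5, 0, 0, 0], [0, 0, 1.5, 0, 0, 0], [0, 0, 1, 0, 0, 0], [0, 0, 0.5, 0, 0, 0], [0, 0, 0, 0, 0, 0], [0, 0, 0, 0, 0, 0]]]' | python3 shift.py;  echo '[[[0, 0, 0.5, 0, 0, 0], [0, 0, 0.3, 0, 0, 0], [0, 0, 0.2, 0, 0, 0], [0, 0, 0, 0, 0, 0], [0, 0, 0, 0, 0, 0]]]' | python3 shift.py;python3 -c "
from h import *
print(tool([.5195,-.1822,.1225],.138))"
```

```text
t: 31.3
tool_pos: [0.5189, -0.1815, 0.1903]
tool_rot: [-3.14, 0.004, 0.138]
force: [-0.3, 0.2, -2.2]
grip_width: 0.124
finger_force: 45.0
t: 32.0
tool_pos: [0.5205, -0.1821, 0.1378]
tool_rot: [3.141, -0.001, 0.138]
force: [-0.2, 0.2, -2.2]
grip_width: 0.126
finger_force: 45.0
t: 32.5
tool_pos: [0.5201, -0.182, 0.1273]
tool_rot: [3.141, -0.0, 0.138]
force: [0.1, -0.2, -1.4]
grip_width: 0.129
finger_force: 45.0
tcp [ 0.5201 -0.182   0.1273] [ 3.141 -0.     0.138]
rotvec [ 0. -0. -0.]
[-0.0006  0.0001  0.0048]
```

```bash
echo '[[[0, 0, 0.2, 0, 0, 0], [0, 0, 0.1, 0, 0, 0], [0, 0, 0, 0, 0, 0], [0, 0, 0, 0, 0, 0]]]' | python3 shift.py; echo '[[[0, 0, 0.1, 0, 0, 0], [0, 0, 0, 0, 0, 0], [0, 0, 0, 0, 0, 0]]]' | python3 shift.py;echo '[[[0, 0, 0.1, 0, 0, 0], [0, 0, 0, 0, 0, 0], [0, 0, 0, 0, 0, 0]]]' | python3 shift.py
```

```text
t: 32.9
tool_pos: [0.52, -0.182, 0.1242]
tool_rot: [3.142, 0.0, 0.138]
force: [0.7, -0.3, -2.0]
grip_width: 0.127
finger_force: 45.0
t: 33.2
tool_pos: [0.52, -0.182, 0.1232]
tool_rot: [3.142, 0.0, 0.138]
force: [-0.5, 0.9, -2.3]
grip_width: 0.128
finger_force: 45.0
t: 33.5
tool_pos: [0.5202, -0.1821, 0.1225]
tool_rot: [3.141, -0.0, 0.138]
force: [0.1, 0.6, 1.7]
grip_width: 0.129
finger_force: 45.0
```

It has touched the worktop (the force changed sign). Releasing.

Converted, -0.04 m is -4, -0.03 m is -3.

```bash
echo '[[[0, 0, 0, 0, 0, 0], [0, 0, 0, 0, 0, 0]]]' | python3 shift.py - 4; echo '[[[0, 0, 0, 0, 0, 0], [0, 0, 0, 0, 0, 0], [0, 0, 0, 0, 0, 0], [0, 0, 0, 0, 0, 0]]]' | python3 shift.py .5; echo '[[[0, 0, -1, 0, 0, 0], [0, 0, -2, 0, 0, 0], [0, 0, -4, 0, 0, 0], [0, 0, -4, 0, 0, 0], [-4, 0, -3, 0, 0, 0], [-4, 0, 0, 0, 0, 0], [0, 0, 0, 0, 0, 0], [0, 0, 0, 0, 0, 0]]]' | python3 shift.py; python3 v.py f1; echo '[[[0, -4, 0, 0, 0, 0], [0, -4, 0, 0, 0, 0], [-4, 0, 0, 0, 0, 0], [0, 0, 0, 0, 0, 0], [0, 0, 0, 0, 0, 0]]]' | python3 shift.py; python3 v.py f2
python3 - <<'E'
from h import *
import pickle
# roof corners at z=.1: grey roof contour in f1
for n in ("f1","f2"):
    c,im=pickle.load(open(n+".pkl","rb"))
    hsv=cv2.cvtColor(im,cv2.COLOR_RGB2HSV);m=cv2.inRange(hsv,(0,0,70),(180,45,225));m[225:]=0
    m=cv2.morphologyEx(m,cv2.MORPH_OPEN,np.ones((5,5)))
    for k in sorted(cv2.findContours(m,0,2)[0],key=cv2.contourArea)[-2:]:
        r=cv2.minAreaRect(k);print(n,cv2.contourArea(k),[onz(c,p,.1)[:2].round(3).tolist() for p in cv2.approxPolyDP(cv2.convexHull(k),8,True)[:,0].tolist()])
# dark handle: max-contrast
    cs=arm.calibration("side")
s=arm.capture("side");cv2.imwrite("pics/sf.png",s[:,:,::-1])
E
python3 - <<'E'
import cv2,numpy as np
a=cv2.imread("pics/f1.png")[:230,100:500];b=cv2.imread("pics/sf.png")[110:260,270:470]
cv2.imwrite("pics/ff.png",np.hstack([cv2.resize(a,(400,460)),cv2.resize(b,(400,460))]))
E
```

```text
t: 33.7
tool_pos: [0.5202, -0.182, 0.1226]
tool_rot: [3.141, -0.0, 0.138]
force: [-1.2, -0.7, 1.2]
grip_width: 0.13
finger_force: 4.0
t: 34.1
tool_pos: [0.5201, -0.182, 0.1222]
tool_rot: [3.142, -0.0, 0.138]
force: [-0.1, -1.0, 0.1]
grip_width: 0.452
finger_force: 0.0
t: 34.9
tool_pos: [0.4406, -0.1931, 0.2633]
tool_rot: [3.141, -0.002, 0.137]
force: [0.5, -1.2, -0.6]
grip_width: 0.502
finger_force: 0.0
t: 35.45
tool_pos: [0.3911, -0.119, 0.2623]
tool_rot: [3.141, -0.001, 0.138]
force: [-0.6, -0.1, -0.5]
grip_width: 0.498
finger_force: 0.0
f1 5052.5 [[0.601, -0.488], [0.514, -0.523], [0.515, -0.352], [0.533, -0.332], [0.604, -0.453]]
f1 26486.5 [[0.618, -0.254], [0.447, -0.28], [0.422, -0.112], [0.595, -0.088]]
f2 2859.0 [[0.387, 0.09], [0.389, 0.008], [0.338, 0.007], [0.329, 0.069], [0.348, 0.091]]
f2 27113.5 [[0.613, -0.255], [0.444, -0.279], [0.421, -0.112], [0.586, -0.089]]
```

The roof corners put the tunnel's centre at (0.5205, −0.1835), within 2 mm of the cover spot, with a yaw of about 0.145 (trap 0.138). The roof is at its standing height, so it's flat. Handing in.

```bash
python3 -c "
from cell import arm
print(arm.finish_job())"
```

```text
the job is handed in; nothing more can be done
None
```

The job is handed in, with no verdict returned: the walnut was in the bait cup and the bow hooked when last seen, just before covering. The tunnel now stands flat over the trap, about 2 mm from the cover spot and aligned with the trap.

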